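# Open the blue-lidded dark box in the probe lab

## Task

Open the black dark box that has the blue lid: take the dark steel bar at the front of the lid, swing the lid up and over until it leans back on its stop and stays open by itself, then let go. Leave the white-lidded box shut, and do not move or knock over the brass microscope objective standing on the bench.

Things in the scene. Friction and masses are not known exactly. Their poses are not given: they have to be found in the camera images.
- blue_box: Black box with the BLUE lid, fixed: 130 (x) x 180 (y) x 80 mm high; origin centre of underside, front faces its -x (robot side), z up. Hinge axis along y at x 65, z 80 mm. Shut lid: 130 x 180 x 12 mm, top at z 92. Ahead of its edge a dark pull bar, round, 12 mm thick, along y, 110 mm between its side arms, middle at x -115, y 0, z 86 when shut. Behind: two stop posts, 122 mm high, at x 91-99.
- blue_lid (a joint): Blue lid's hinge, rad: 0 shut, grows as the front swings up and back, 1.57 upright, 1.75 fully open on its stop. Lid and pull bar turn together; bar-to-lid gap 44 mm, so fingers fit either side of the bar from above if not opened wider; the bar can turn between them. 1 to 2 N at the bar lifts it. Let go before upright it falls shut; past upright it falls onto the stop and stays.
- white_lid (a joint): Hinge, rad, 0 shut, of the WHITE lid on the other, otherwise identical black box beside the blue-lidded one. To be left shut.
- objective: Brass microscope objective with a black band, a loose upright cylinder 35 mm in diameter and 52 mm high narrowing to 24 mm at the top, standing on the bench to the left (+y) of both boxes. Origin: centre of its underside, z up. To be left standing where it is.
Mind the look-alikes: they are no part of the job. Of the things like the objective, leave any that is red or turquoise; of the rest the smaller one is meant.

How it is judged:
By the outcome, as a careful person would: the job done as asked, in the order asked, and still so for the second after the job is handed in, with the robot touching nothing.
It also fails if it takes over 42 s, if anything falls off the work surface, if the arm or the gripper's body presses on something with over 40 N, if the wrist force passes 120 N, or if a joint passes its speed limit or range.

## Robot

A 6-joint arm with a two-finger parallel gripper is mounted at the origin on the work surface. World frame = base frame: x ahead of the robot, y to its left, z up, the work surface at z = 0. Lengths are in m, angles in degrees, forces in N, time in s.
With the tool pointing down it reaches from about 0.4 to 0.825 m from the base axis. Payload 7 kg.
Tool frame: the origin (TCP) lies midway between the tips of the shut fingers; the grasp point (between the pads) lies 19 mm behind it; z points along the fingers, y is the direction in which the jaws open and shut (so a half turn about z gives the same grasp; the last joint's range is limited). The gripper opens to 88 mm and grips with 3 to 60 N. Pads are 19 mm wide; open, the fingers measure 130 mm over their backs; the gripper's body (78 mm by 193 mm) begins 47 mm behind the grasp point.
Start: joints at [-56.144, 20.546, 0.682, 0, -70.136, -16.507], TCP at [0.201, -0.644, 0.227] pointing down, gripper open.
Joint ranges: [-176.03, 176.03], [-82.01, 121.73], [-58.28, 71.71], [-173.87, 95.51], [-174.79, -0.11], [-173.66, 173.66]. Speed limits (degrees/s): [136.94, 136.94, 172.46, 180, 180, 180].

## Interface

Orientations are given as [roll, pitch, yaw] about the fixed x, y, z axes, in that order (R = Rz(yaw) Ry(pitch) Rx(roll)).
In Python, from plant import r gives the robot as it stands. The module is installed in compiled form; this text tells all that it offers.
- The arm moves only by the tool send_rows, never from a script. Its argument "motion" is a list of rows, each an object with "travel": the shift along the tool's x, y, z in m, a list of three; "spin": the turn about the tool's z in degrees. In form: [{"travel": [tx, ty, tz], "spin": spin}, ...]. A call has 1 to 5 rows; each row shifts and turns the pose as measured when the row begins, along the tool's axes as they then stand; what a row does not reach is not made up. A row lasts 1/12 s, in which the tool goes at most 41.7 mm and 7.16 degrees, less where a joint would pass 70% of its speed; a pose out of reach is approached as far as the arm can. A call is refused whole if a number of a shift passes 0.0417 or a number of a turn 7.16, either way. A call with a gripper value outside its range is refused whole. "gripper" is the gripper command: -1 is shut, 1 is fully open, values between are in proportion, set as the call begins (left out, the last holds). The fingers move at their own pace and stop on an object; "squeeze" is the grip in N (left out, the last holds). Time passes only in rows, so rows that do not move let the fingers close. It gives the time, the measured TCP pose, the force and the opening at its end, in the units of the state.
- r.get_state(): the state, without advancing time (a new reading comes with each control period).
- r.capture(name): name is "scene" or "side" or "wrist"; returns (picture, depth): 384x512x3 uint8, blue, green, red; 384x512 float32, m along the optical axis (not along the pixel's ray), 0 where there is no reading.
- r.get_calibration(name): a dict with "fov_y" (degrees; the focal length in pixels is half the picture's height over the tangent of half this angle, whatever the lens; pixels are square), "cx", "cy" (the principal point, pixels), "k1" (the pictures are not rectified: a ray, as slopes to the right and down, at radius r is drawn at 1 + k1 r^2 times it, then the intrinsics apply), "origin" and "orientation" of the camera in the world. Camera axes: x right, y down, z forward; pixel columns grow to the right and rows downward; lengths in m; the calibration is good to about 2 mm. A picture is of the moment at which its call begins: read the wrist's pose just before it. get_calibration takes no time and is no camera call; for the wrist camera it gives the pose at the moment of the call.
- r.close_job(): hands the job in, once; it reports no verdict.
Trained networks look in the newest picture that a camera, given by its name, has taken for a name from the list of things; names that differ only in an ending like _2 or _b are one class to them, and where a whole thing is asked for, a point or a joint stands for the part that bears it (a point fixed in the world has none). Each returns a list of dicts, best first, with "conf" (0 to 1); they miss things now and then, are a little off and sometimes report something else, mostly with a low value. They report only what shows in the picture. A call takes as long as a camera call. They do not tell look-alikes from the thing itself.
- r.boxes_of(camera, target): "at" ([x, y, z] in m, in the coordinates of the camera as it stood for that picture, good to about 4 mm: the middle of the surface that is visible of it).
- r.pinpoint(camera, target): "at" ([x, y, z] in m, in the coordinates of the camera as it stood for that picture, good to about 4 mm: a listed point, or the origin of a listed thing).
The state is a dict: "time_s": time; "joints": joint angles; "qd": joint speeds; "joint_torque": joint torques, N m; "tcp_pos": TCP position; "eef_rot": TCP orientation; "contact_force": force on the tool from outside, world axes, zero at the start; "moment": the same for the moment, N m; "gripper_width": finger opening in m.
Only numpy, scipy, OpenCV 4.12 (cv2) and the standard library are available. Lean on these libraries where they do the work, as an engineer would, in place of code of your own. Each camera call takes 0.05 s, during which the arm holds its last target. There are 200 camera calls.

## Working session

There is one attempt and no reset: what is moved stays moved. The work goes in short steps, Python scripts to look and compute and a tool call to move; the robot and the scene stay as the last step left them, time stands still between calls to the robot, and variables do not carry over. Pictures are saved under pics/ and viewed, about 8 in all and at most 12, crops included, and the job is handed in when it is done.

Besides the shell and the picture viewer there is one more tool, called in YAML: its name, and indented under it one key for each argument. send_rows: Moves the arm, as the interface text tells. Its arguments: {"type":"object","properties":{"motion":{"type":"array"},"gripper":{"type":"number"},"squeeze":{"type":"number"}},"required":["motion"]}

```bash
mkdir -p pics; cat > h.py <<'E'
import numpy as np, cv2
from scipy.spatial.transform import Rotation as Ro
from plant import r
def K(c):
    f=192/np.tan(np.radians(c['fov_y']/2)); return np.array([[f,0,c['cx']],[0,f,c['cy']],[0,0,1]])
def RT(c):
    o=np.array(c['orientation'],float)
    R=o if o.shape==(3,3) else Ro.from_euler('xyz',o,degrees=True).as_matrix()
    return R,np.array(c['origin'],float)
def world(c,p):
    R,t=RT(c); return np.asarray(p)@R.T+t
def rays(c,pix):
    # normalized undistort (k1 only)
    return cv2.undistortPoints(np.array(pix,float).reshape(-1,1,2),K(c),np.array([c['k1'],0,0,0.])).reshape(-1,2)
def cloud(c,d):
    v,u=np.mgrid[0:384,0:512]; n=rays(c,np.stack([u,v],-1).reshape(-1,2)).reshape(384,512,2)
    return world(c,np.dstack([n*d[...,None],d]))
E
python3 - <<'E'
from h import *
print(r.get_state())
ims=[]
for n in ['scene','side']:
    p,d=r.capture(n); c=r.get_calibration(n); print(n,c)
    np.savez(f'{n}0.npz',p=p,d=d); cv2.imwrite(f'pics/{n}0.png',p)
    for t in ['blue_lid','blue_box','objective']:
        for fn in ('boxes_of','pinpoint'):
            for o in getattr(r,fn)(n,t): print(n,t,fn,round(o['conf'],2),world(c,o['at']).round(3))
E
```

```text
{'time_s': 0.0, 'joints': array([-5.61454869e+01,  2.05901097e+01,  6.33899281e-01, -2.01339121e-02,
       -7.01360382e+01, -1.65045601e+01]), 'qd': array([-0.00852024,  0.05585708,  0.01205929,  0.01359861, -0.00313494,
       -0.10740529]), 'joint_torque': array([-1.89130878e-03, -5.82725251e+01,  2.93052614e+01,  6.99729592e+00,
        6.85297549e-03, -1.68699376e-04]), 'tcp_pos': array([ 0.20109095, -0.64383596,  0.22563856]), 'eef_rot': array([ 1.79906175e+02, -8.06219585e-03, -1.62656897e+02]), 'contact_force': array([ 0.33440946, -0.55093269,  1.04962714]), 'moment': array([ 0.04275342,  0.00990728, -0.02761077]), 'gripper_width': 0.08786505988908005}
scene {'fov_y': 50.05512202526732, 'cx': 250.85462976584108, 'cy': 191.5722566037775, 'k1': -0.12777156180499036, 'origin': array([1.14603967, 0.461714  , 0.77663171]), 'orientation': array([-135.26847978,    0.49267418,  118.07029913])}
scene blue_lid boxes_of 0.82 [0.565 0.147 0.092]Traceback (most recent call last):
  File "<stdin>", line 9, in <module>
ValueError: it knows: blue_box, objective
```

```bash
python3 - <<'E'
from h import *
for n in ['scene','side']:
    p,d=r.capture(n); c=r.get_calibration(n)
    if n=='side': print(c)
    np.savez(f'{n}0.npz',p=p,d=d); cv2.imwrite(f'pics/{n}0.png',p)
    for t in ['blue_box','objective']:
        for o in r.pinpoint(n,t): print(n,t,round(o['conf'],2),world(c,o['at']).round(3))
a=np.hstack([cv2.imread(f'pics/{n}0.png') for n in ['scene']])
cv2.imwrite('pics/s.png',cv2.resize(a,(800,600)))
cv2.imwrite('pics/d.png',cv2.resize(cv2.imread('pics/side0.png'),(800,600)))
E
```

```text
scene blue_box 0.61 [ 0.562  0.146 -0.004]
scene objective 0.8 [0.551 0.401 0.005]
scene objective 0.61 [ 0.428  0.473 -0.003]
scene objective 0.56 [ 0.463  0.391 -0.005]
scene objective 0.51 [0.415 0.321 0.002]
{'fov_y': 44.755194373253815, 'cx': 254.68057977538572, 'cy': 184.39617807303384, 'k1': -0.14044220670123014, 'origin': array([0.25468157, 0.96232181, 0.62512779]), 'orientation': array([-121.97931081,   -0.97872041, -159.6006361 ])}
side blue_box 0.68 [ 0.559  0.136 -0.004]
side objective 0.97 [0.429 0.475 0.001]
side objective 0.87 [ 0.544  0.401 -0.002]
side objective 0.76 [0.409 0.318 0.   ]
side objective 0.64 [ 0.462  0.388 -0.002]
```

View pics/s.png

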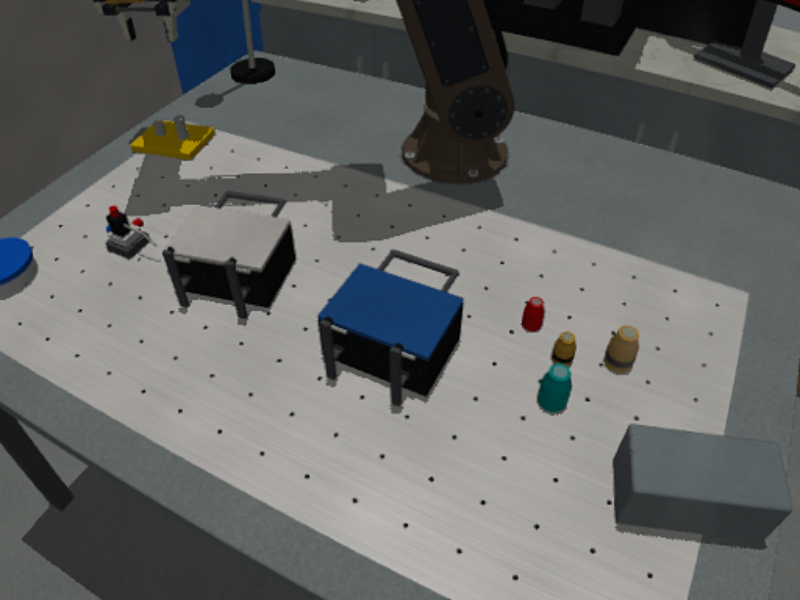

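View pics/d.png

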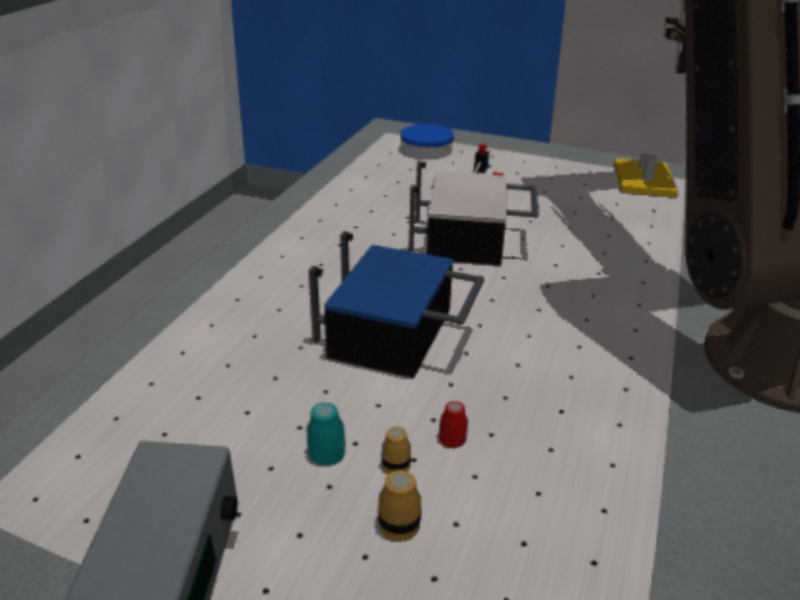

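The candidates, in the enlarged scene view:
- **Box:** the blue-lidded box is at (393,305) and is the target. The white-lidded one at (232,240) and the blue disc at (0,265) are not.
- **Objective:** the small brass one at (564,347) is to be left standing. The others are a large brass one (622,348), a red one (534,314) and a turquoise one (555,388).

Next I fit the lid and bar from depth.

```bash
python3 - <<'E'
from h import *
for n in ['scene','side']:
    f=np.load(n+'0.npz'); c=r.get_calibration(n); X=cloud(c,f['d']); p=f['p'].astype(int)
    ok=(f['d']>0)&(abs(X[...,0]-.56)<.2)&(abs(X[...,1]-.14)<.2)
    m=ok&(p[...,0]>p[...,2]*1.8)&(p[...,0]>70)&(abs(X[...,2]-.092)<.012)
    P=X[m]; (cx,cy),s,a=cv2.minAreaRect(P[:,:2].astype(np.float32)); print(n,m.sum(),cx,cy,s,a,np.median(P[:,2]))
    print(cv2.boxPoints(((cx,cy),s,a)).round(3).tolist())
    b=ok&(abs(X[...,2]-.089)<.01)&~m&(p.max(-1)<110)&(X[...,0]<cx-.05)
    Q=X[b]; Q=Q[np.linalg.norm(Q[:,:2]-[cx,cy],axis=1)<.22]
    if len(Q): print('bar',len(Q),cv2.minAreaRect(Q[:,:2].astype(np.float32)),np.median(Q,0))
E
python3 -c "
import cv2
a=cv2.imread('pics/scene0.png')[140:280,180:430];cv2.imwrite('pics/crop.png',cv2.resize(a,None,fx=3,fy=3))"
```

```text
scene 3052 0.5641753673553467 0.14281776547431946 (0.1321476250886917, 0.17857515811920166) 1.538771629333496 0.09216636404910178
[[0.4959999918937683, 0.23000000417232513], [0.5009999871253967, 0.052000001072883606], [0.6330000162124634, 0.054999999701976776], [0.628000020980835, 0.23399999737739563]]
bar 307 ((0.473795086145401, 0.15736839175224304), (0.15243187546730042, 0.06623885780572891), 84.94970703125) [0.4538197  0.14468588 0.09008245]
side 2508 0.560217559337616 0.14242854714393616 (0.12878194451332092, 0.18308497965335846) 1.250868797302246 0.09177843060392848
[[0.49399998784065247, 0.2329999953508377], [0.49799999594688416, 0.05000000074505806], [0.6269999742507935, 0.052000001072883606], [0.6230000257492065, 0.23499999940395355]]
bar 476 ((0.47019344568252563, 0.14394742250442505), (0.1802879124879837, 0.06849619746208191), 86.61797332763672) [0.4641728  0.1645615  0.08869606]
```

View pics/crop.png

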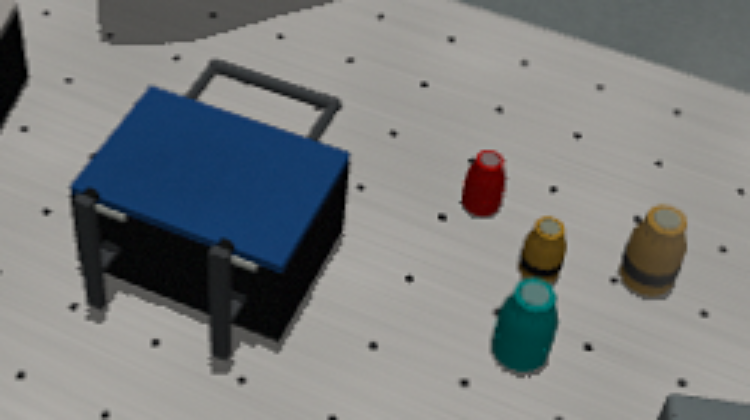

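The crop shows the blue lid with its bar, and the small brass objective well clear of it. Box: yaw about 1.4°, centre (0.562, 0.1425). Bar middle: about (0.447, 0.140, 0.086). Next I plan the approach.

```bash
cat >> h.py <<'E'
def plan(goal,yaw,n,polar=False):
    s=r.get_state(); p=s['tcp_pos']; y0=s['eef_rot'][2]; dy=(yaw-y0+180)%360-180
    g=np.array(goal); print('t',round(s['time_s'],2),'pos',p.round(4),'rot',s['eef_rot'].round(1),'F',s['contact_force'].round(1),'w',round(s['gripper_width'],4))
    out=[p]
    for k in range(1,n+1):
        a=k/n
        if polar:
            r0,r1=np.hypot(*p[:2]),np.hypot(*g[:2]); t0,t1=np.arctan2(p[1],p[0]),np.arctan2(g[1],g[0])
            R,T=r0+a*(r1-r0),t0+a*(t1-t0); out.append(np.array([R*np.cos(T),R*np.sin(T),p[2]+a*(g[2]-p[2])]))
        else: out.append(p+a*(g-p))
    for k in range(n):
        w=np.radians(y0+dy*k/n); d=out[k+1]-out[k]
        print(np.round([d[0]*np.cos(w)+d[1]*np.sin(w),d[0]*np.sin(w)-d[1]*np.cos(w),-d[2]],4).tolist(),round(-dy/n,2))
E
python3 -c "
from h import *
plan([.447,.14,.2],-88.6,25,True)"
```

```text
t 0.4 pos [ 0.2013 -0.6442  0.2264] rot [ 180.    -0.  -162.7] F [-0.8  0.   0.8] w 0.0873
[-0.0419, 0.0096, 0.0011] -2.96
[-0.0413, 0.01, 0.0011] -2.96
[-0.0406, 0.0105, 0.0011] -2.96
[-0.04, 0.0109, 0.0011] -2.96
[-0.0393, 0.0113, 0.0011] -2.96
[-0.0387, 0.0117, 0.0011] -2.96
[-0.038, 0.0121, 0.0011] -2.96
[-0.0374, 0.0124, 0.0011] -2.96
[-0.0367, 0.0128, 0.0011] -2.96
[-0.0361, 0.0131, 0.0011] -2.96
[-0.0354, 0.0134, 0.0011] -2.96
[-0.0347, 0.0138, 0.0011] -2.96
[-0.0341, 0.0141, 0.0011] -2.96
[-0.0334, 0.0143, 0.0011] -2.96
[-0.0327, 0.0146, 0.0011] -2.96
[-0.0321, 0.0149, 0.0011] -2.96
[-0.0314, 0.0151, 0.0011] -2.96
[-0.0307, 0.0154, 0.0011] -2.96
[-0.03, 0.0156, 0.0011] -2.96
[-0.0294, 0.0158, 0.0011] -2.96
[-0.0287, 0.016, 0.0011] -2.96
[-0.028, 0.0162, 0.0011] -2.96
[-0.0273, 0.0163, 0.0011] -2.96
[-0.0266, 0.0165, 0.0011] -2.96
[-0.0259, 0.0166, 0.0011] -2.96
```

send_rows:
  motion:
    - {"travel": [-0.04,0.01,0],"spin": -3}
    - {"travel": [-0.04,0.01,0],"spin": -3}
    - {"travel": [-0.04,0.01,0],"spin": -3}
    - {"travel": [-0.04,0.011,0],"spin": -3}
    - {"travel": [-0.039,0.011,0],"spin": -3}
  gripper: -0.18

```text
time_s: 0.82
tcp_pos: [0.3614, -0.5194, 0.2249]
eef_rot: [179.9, -0.1, -147.8]
contact_force: [1.1, 0.5, -0.1]
gripper_width: 0.0595
```

send_rows:
  motion:
    - {"travel": [-0.038,0.012,0],"spin": -3}
    - {"travel": [-0.038,0.012,0],"spin": -3}
    - {"travel": [-0.037,0.012,0],"spin": -3}
    - {"travel": [-0.037,0.013,0],"spin": -3}
    - {"travel": [-0.036,0.013,0],"spin": -3}

```text
time_s: 1.23
tcp_pos: [0.4746, -0.3483, 0.2244]
eef_rot: [180.0, -0.1, -132.1]
contact_force: [0.5, -0.7, 0.1]
gripper_width: 0.0364
```

send_rows:
  motion:
    - {"travel": [-0.035,0.013,0],"spin": -3}
    - {"travel": [-0.035,0.014,0],"spin": -3}
    - {"travel": [-0.034,0.014,0],"spin": -3}
    - {"travel": [-0.033,0.014,0],"spin": -3}
    - {"travel": [-0.033,0.014,0],"spin": -3}

```text
time_s: 1.65
tcp_pos: [0.5215, -0.1613, 0.2245]
eef_rot: [-179.9, -0.0, -116.2]
contact_force: [-0.2, -1.1, -0.5]
gripper_width: 0.0357
```

```bash
python3 -c "
from h import *
plan([.447,.14,.2],-88.6,10,True)"
```

```text
t 1.65 pos [ 0.5215 -0.1613  0.2245] rot [-179.9   -0.  -116.2] F [-0.2 -1.1 -0.5] w 0.0357
[-0.0307, 0.0137, 0.0025] -2.76
[-0.0301, 0.014, 0.0025] -2.76
[-0.0294, 0.0142, 0.0025] -2.76
[-0.0288, 0.0145, 0.0025] -2.76
[-0.0282, 0.0147, 0.0025] -2.76
[-0.0275, 0.015, 0.0025] -2.76
[-0.0269, 0.0152, 0.0025] -2.76
[-0.0263, 0.0154, 0.0025] -2.76
[-0.0256, 0.0156, 0.0025] -2.76
[-0.025, 0.0157, 0.0025] -2.76
```

send_rows:
  motion:
    - {"travel": [-0.031,0.014,0.002],"spin": -2.8}
    - {"travel": [-0.03,0.014,0.002],"spin": -2.8}
    - {"travel": [-0.029,0.014,0.002],"spin": -2.8}
    - {"travel": [-0.029,0.0145,0.002],"spin": -2.8}
    - {"travel": [-0.028,0.015,0.002],"spin": -2.8}

```text
time_s: 2.07
tcp_pos: [0.5064, 0.0102, 0.2152]
eef_rot: [-179.8, 0.0, -101.3]
contact_force: [0.7, -0.2, -0.1]
gripper_width: 0.0358
```

send_rows:
  motion:
    - {"travel": [-0.0275,0.015,0.002],"spin": -2.7}
    - {"travel": [-0.027,0.015,0.002],"spin": -2.7}
    - {"travel": [-0.026,0.015,0.002],"spin": -2.7}
    - {"travel": [-0.025,0.0155,0.002],"spin": -2.5}
    - {"travel": [-0.023,0.0155,0.002],"spin": -2}

```text
time_s: 2.48
tcp_pos: [0.442, 0.1533, 0.2054]
eef_rot: [-179.6, 0.0, -88.0]
contact_force: [-0.1, 0.1, -0.7]
gripper_width: 0.0361
```

```bash
python3 - <<'E'
from h import *
plan([.447,.14,.2],-88.6,1)
c=r.get_calibration('wrist'); p,d=r.capture('wrist'); cv2.imwrite('pics/w.png',p)
X=cloud(c,d)
m=(d>0)&(X[...,2]>.08)&(X[...,2]<.1)&(X[...,0]<.485)&(X[...,0]>.4)&(abs(X[...,1]-.14)<.045)
print(m.sum()); Q=X[m]
if len(Q): print(np.median(Q,0),np.percentile(Q,[2,98],axis=0),np.polyfit(Q[:,1],Q[:,0],1))
E
```

```text
t 2.48 pos [0.442  0.1533 0.2054] rot [-179.6    0.   -88. ] F [-0.1  0.1 -0.7] w 0.0361
[0.0135, -0.0046, 0.0054] 0.64
1046
[0.44682247 0.13695024 0.09032485] [[0.44105984 0.0966363  0.08685939]
 [0.45274368 0.18271633 0.09220071]] [-0.02398465  0.4501399 ]
```

View pics/w.png

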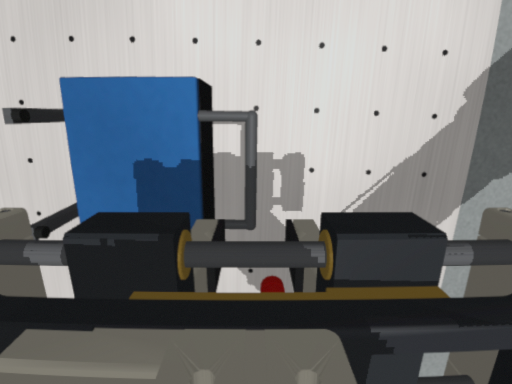

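The wrist view shows the bar at about (251,170), between arms at rows 115 and 225. Depth puts its middle at x = 0.447, y = 0.14 with a 1.4° skew, which agrees with the lid fit. Next I centre over it and descend.

send_rows:
  motion:
    - {"travel": [0.013,-0.0045,0.02],"spin": 0.6}
    - {"travel": [0,0,0.03],"spin": 0}
    - {"travel": [0,0,0.02],"spin": 0}
    - {"travel": [0,0,0],"spin": 0}

```text
time_s: 2.87
tcp_pos: [0.4457, 0.1476, 0.1361]
eef_rot: [-179.2, 0.4, -87.9]
contact_force: [-0.2, 0.0, 0.0]
gripper_width: 0.0356
```

```bash
python3 -c "
from h import *
plan([.447,.14,.067],-88.6,4)"
```

```text
t 2.87 pos [0.4457 0.1476 0.1361] rot [-179.2    0.4  -87.9] F [-0.2  0.   0. ] w 0.0356
[0.0019, -0.0003, 0.0173] 0.18
[0.0019, -0.0003, 0.0173] 0.18
[0.0019, -0.0003, 0.0173] 0.18
[0.0019, -0.0003, 0.0173] 0.18
```

send_rows:
  motion:
    - {"travel": [0.002,-0.001,0.018],"spin": 0.4}
    - {"travel": [0.002,-0.001,0.018],"spin": 0.3}
    - {"travel": [0.002,0,0.018],"spin": 0}
    - {"travel": [0.002,0,0.015],"spin": 0}
    - {"travel": [0,0,0],"spin": 0}

```text
time_s: 3.28
tcp_pos: [0.4518, 0.1413, 0.0696]
eef_rot: [-178.9, 0.5, -88.6]
contact_force: [-0.7, 0.2, -0.3]
gripper_width: 0.0358
```

```bash
python3 -c "
from h import *
plan([.447,.14,.067],-88.6,1); print(r.get_state()['joints'].round(1))"
```

```text
t 3.28 pos [0.4518 0.1413 0.0696] rot [-178.9    0.5  -88.6] F [-0.7  0.2 -0.3] w 0.0358
[0.0012, 0.0049, 0.0026] 0.04
[ 41.5  10.7 -37.1   0.4 -41.1 -40.4]
```

send_rows:
  motion:
    - {"travel": [0.001,0.005,0.003],"spin": 0}
    - {"travel": [0,0,0],"spin": 0}

```text
time_s: 3.45
tcp_pos: [0.4475, 0.1404, 0.0679]
eef_rot: [-178.9, 0.5, -88.6]
contact_force: [-1.4, -0.7, -1.1]
gripper_width: 0.0359
```

send_rows:
  motion:
    - {"travel": [0,0,0],"spin": 0}
    - {"travel": [0,0,0],"spin": 0}
    - {"travel": [0,0,0],"spin": 0}
    - {"travel": [0,0,0],"spin": 0}
    - {"travel": [0,0,0],"spin": 0}
  gripper: -1
  squeeze: 10

```text
time_s: 3.87
tcp_pos: [0.4481, 0.1419, 0.0719]
eef_rot: [-178.7, 0.7, -88.6]
contact_force: [-6.3, 1.4, 0.5]
gripper_width: 0.0115
```

send_rows:
  motion:
    - {"travel": [0,0,0],"spin": 0}
    - {"travel": [0,0,0],"spin": 0}
    - {"travel": [0,0,0],"spin": 0}

```text
time_s: 4.12
tcp_pos: [0.448, 0.142, 0.0724]
eef_rot: [-178.7, 0.8, -88.6]
contact_force: [-0.1, -0.2, -0.1]
gripper_width: 0.0113
```

The bar is gripped at an opening of 11.3 mm. Next, arc steps about the hinge, corrected after each call.

```bash
cat >> h.py <<'E'
def arc(n=5,dth=0.07,end=1.72,oz=0.0136):
    s=r.get_state(); R=Ro.from_euler('xyz',s['eef_rot'],degrees=True).as_matrix()
    b=np.radians(1.4); ex=np.array([np.cos(b),np.sin(b),0]); H=np.array([.5625,.1425,.08])+.065*ex
    p=s['tcp_pos']; q=p+[0,0,oz]-H; th=np.arctan2(q[2],-q@ex)-np.arctan2(6,180)
    print('th',th.round(3),'rad',np.hypot(q[2],q@ex).round(4),'lat',(q@[-np.sin(b),np.cos(b),0]).round(4),'F',s['contact_force'].round(1),'w',s['gripper_width'].round(4),'t',s['time_s'].round(2),s['eef_rot'].round(1))
    c=p
    for k in range(1,n+1):
        f=min(th+k*dth,end)+np.arctan2(6,180)
        g=H-.1801*np.cos(f)*ex+[0,0,.1801*np.sin(f)-oz]
        print((R.T@(g-c)).round(4).tolist()); c=g
E
python3 -c "
from h import *
arc()"
```

```text
Traceback (most recent call last):
  File "h.py", line 35, in arc
    print('th',th.round(3),'rad',np.hypot(q[2],q@ex).round(4),'lat',(q@[-np.sin(b),np.cos(b),0]).round(4),'F',s['contact_force'].round(1),'w',s['gripper_width'].round(4),'t',s['time_s'].round(2),s['eef_rot'].round(1))
                                                                                                                                              ^^^^^^^^^^^^^^^^^^^^^^^^
AttributeError: 'float' object has no attribute 'round'
```

```bash
sed -i "s/s\['gripper_width'\].round(4),'t',s\['time_s'\].round(2)/round(s['gripper_width'],4),'t',round(s['time_s'],2)/" h.py; python3 -c "
from h import *
arc()"
```

```text
th 0.0 rad 0.1796 lat 0.0023 F [-0.1 -0.2 -0.1] w 0.0113 t 4.12 [-178.7    0.8  -88.6]
[0.0021, -0.0006, -0.0126]
[-0.0002, -0.002, -0.0124]
[-0.0002, -0.0029, -0.0123]
[-0.0002, -0.0037, -0.012]
[-0.0002, -0.0046, -0.0117]
```

send_rows:
  motion:
    - {"travel": [0,-0.0005,-0.0125],"spin": 0}
    - {"travel": [0,-0.002,-0.0125],"spin": 0}
    - {"travel": [0,-0.003,-0.0125],"spin": 0}
    - {"travel": [0,-0.0035,-0.012],"spin": 0}
    - {"travel": [0,-0.0045,-0.012],"spin": 0}

```text
time_s: 4.53
tcp_pos: [0.4612, 0.1422, 0.1349]
eef_rot: [-178.7, 0.8, -88.5]
contact_force: [4.0, -0.1, -5.1]
gripper_width: 0.0116
```

```bash
python3 -c "
from h import *
arc()"
```

```text
th 0.357 rad 0.1798 lat 0.0022 F [ 4.  -0.1 -5.1] w 0.0116 t 4.53 [-178.7    0.8  -88.5]
[0.002, -0.0052, -0.0115]
[-0.0001, -0.0063, -0.0109]
[-0.0001, -0.007, -0.0105]
[-0.0001, -0.0077, -0.01]
[-0.0001, -0.0084, -0.0094]
```

send_rows:
  motion:
    - {"travel": [0,-0.0055,-0.0115],"spin": 0}
    - {"travel": [0,-0.0065,-0.011],"spin": 0}
    - {"travel": [0,-0.007,-0.0105],"spin": 0}
    - {"travel": [0,-0.0075,-0.01],"spin": 0}
    - {"travel": [0,-0.0085,-0.0095],"spin": 0}

```text
time_s: 4.95
tcp_pos: [0.4957, 0.143, 0.1913]
eef_rot: [-178.6, 0.9, -88.5]
contact_force: [1.5, 1.1, -2.9]
gripper_width: 0.012
```

```bash
python3 -c "
from h import *
arc()"
```

```text
th 0.725 rad 0.1815 lat 0.0021 F [ 1.5  1.1 -2.9] w 0.012 t 4.95 [-178.6    0.9  -88.5]
[0.002, -0.0102, -0.0077]
[-0.0001, -0.0098, -0.008]
[-0.0001, -0.0103, -0.0073]
[-0.0001, -0.0108, -0.0065]
[-0.0001, -0.0112, -0.0057]
```

send_rows:
  motion:
    - {"travel": [0,-0.01,-0.008],"spin": 0}
    - {"travel": [0,-0.01,-0.008],"spin": 0}
    - {"travel": [0,-0.0105,-0.0075],"spin": 0}
    - {"travel": [0,-0.011,-0.0065],"spin": 0}
    - {"travel": [0,-0.011,-0.0055],"spin": 0}

```text
time_s: 5.37
tcp_pos: [0.5469, 0.1439, 0.231]
eef_rot: [-178.8, 1.0, -88.5]
contact_force: [-1.8, 1.3, 1.1]
gripper_width: 0.0116
```

```bash
python3 -c "
from h import *
arc()"
```

```text
th 1.082 rad 0.1832 lat 0.0018 F [-1.8  1.3  1.1] w 0.0116 t 5.37 [-178.8    1.   -88.5]
[0.0018, -0.0129, -0.0021]
[-0.0001, -0.0119, -0.0041]
[-0.0, -0.0122, -0.0032]
[-0.0, -0.0124, -0.0024]
[-0.0, -0.0125, -0.0015]
```

send_rows:
  motion:
    - {"travel": [0,-0.0125,-0.0025],"spin": 0}
    - {"travel": [0,-0.012,-0.004],"spin": 0}
    - {"travel": [0,-0.012,-0.003],"spin": 0}
    - {"travel": [0,-0.0125,-0.0025],"spin": 0}
    - {"travel": [0,-0.0125,-0.0015],"spin": 0}

```text
time_s: 5.78
tcp_pos: [0.6104, 0.1452, 0.2496]
eef_rot: [-178.8, 1.0, -88.5]
contact_force: [0.1, 1.1, 0.6]
gripper_width: 0.0116
```

```bash
python3 -c "
from h import *
arc()"
```

```text
th 1.445 rad 0.1839 lat 0.0015 F [0.1 1.1 0.6] w 0.0116 t 5.78 [-178.8    1.   -88.5]
[0.0016, -0.0129, 0.0034]
[0.0, -0.0126, 0.0004]
[0.0, -0.0125, 0.0013]
[0.0001, -0.0116, 0.002]
[0.0, 0.0, 0.0]
```

send_rows:
  motion:
    - {"travel": [0,-0.0125,0.001],"spin": 0}
    - {"travel": [0,-0.0125,0.001],"spin": 0}
    - {"travel": [0,-0.0125,0.0015],"spin": 0}
    - {"travel": [0,-0.0115,0.002],"spin": 0}
    - {"travel": [0,0,0],"spin": 0}

```text
time_s: 6.2
tcp_pos: [0.665, 0.1463, 0.2467]
eef_rot: [-178.6, 1.0, -88.5]
contact_force: [-0.0, 1.0, 0.3]
gripper_width: 0.0114
```

```bash
python3 - <<'E'
from h import *
arc(1)
p,d=r.capture('side'); cv2.imwrite('pics/side1.png',cv2.resize(p[60:310,130:380],None,fx=2.2,fy=2.2))
E
```

```text
th 1.743 rad 0.1841 lat 0.0012 F [-0.   1.   0.3] w 0.0114 t 6.2 [-178.6    1.   -88.5]
[0.0013, 0.005, 0.003]
```

View pics/side1.png

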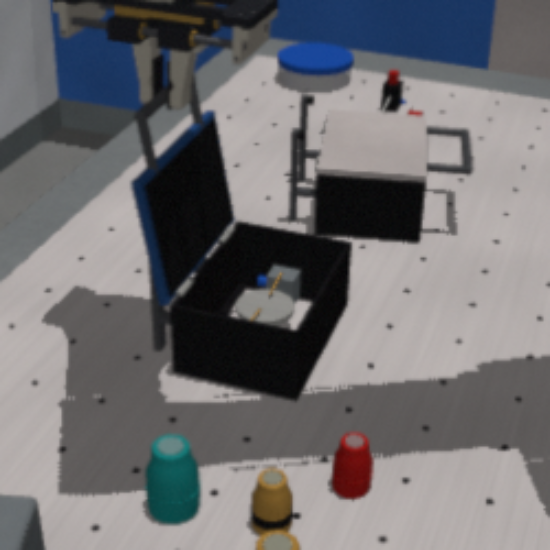

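The lid is past upright, near its stop, with the bar still in the fingers at about (165,95). The objective at (272,500) is still standing. Next I release partly and rise.

send_rows:
  motion:
    - {"travel": [0,0,0],"spin": 0}
    - {"travel": [0,0,0],"spin": 0}
    - {"travel": [0,0,0],"spin": 0}
    - {"travel": [0,0,0],"spin": 0}
    - {"travel": [0,0,0],"spin": 0}
  gripper: -0.1

```text
time_s: 6.67
tcp_pos: [0.6621, 0.1461, 0.2467]
eef_rot: [-178.7, 1.0, -88.5]
contact_force: [0.0, -0.6, -0.0]
gripper_width: 0.0373
```

send_rows:
  motion:
    - {"travel": [0,0,0],"spin": 0}
    - {"travel": [0,0,-0.01],"spin": 0}
    - {"travel": [0,0,-0.02],"spin": 0}
    - {"travel": [0,0,-0.02],"spin": 0}
    - {"travel": [0,0,-0.03],"spin": 0}

```text
time_s: 7.08
tcp_pos: [0.6564, 0.144, 0.3238]
eef_rot: [-179.4, 0.8, -88.5]
contact_force: [0.3, -0.6, -0.1]
gripper_width: 0.0397
```

send_rows:
  motion:
    - {"travel": [0,0,-0.03],"spin": 0}
    - {"travel": [0,0,-0.03],"spin": 0}
    - {"travel": [0,0,-0.02],"spin": 0}
    - {"travel": [0,0,0],"spin": 0}
    - {"travel": [0,0,0],"spin": 0}

```text
time_s: 7.5
tcp_pos: [0.6557, 0.1418, 0.4203]
eef_rot: [-178.6, 1.0, -88.4]
contact_force: [1.1, -0.5, -0.6]
gripper_width: 0.0392
```

```bash
python3 - <<'E'
from h import *
arc(1)
p,d=r.capture('side'); cv2.imwrite('pics/side2.png',cv2.resize(p[60:384,130:430],None,fx=1.8,fy=1.8))
c=r.get_calibration('side')
for o in r.pinpoint('side','objective'): print(round(o['conf'],2),world(c,o['at']).round(3))
E
```

```text
th 1.617 rad 0.3551 lat -0.003 F [ 1.1 -0.5 -0.6] w 0.0392 t 7.5 [-178.6    1.   -88.4]
[0.0, 0.0056, 0.1758]
0.83 [0.43  0.475 0.003]
0.82 [ 0.409  0.319 -0.004]
0.77 [ 0.459  0.387 -0.002]
0.77 [0.546 0.402 0.002]
```

View pics/side2.png

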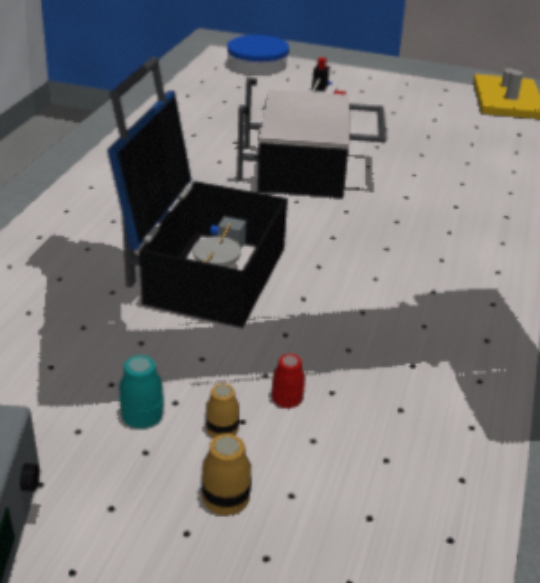

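The lid leans back on its stop with the bar free at about (135,75). The white lid at (305,120) is shut and the objective at (222,408) is where it was. The gripper is well clear, so I hand in.

```bash
python3 -c "
from plant import r
print(r.close_job())"
```

```text
the job is handed in; nothing more can be done
None
```

The blue lid is open: I took the bar with a light grip (10 N), swung it about its hinge to roughly 1.74 rad, let go and backed straight up. The job was handed in at about 7.6 s of the 42 s allowed.

- **Lid:** in the last side picture it leans back on its stop posts by itself, with the gripper clear above it.
- **White box:** its lid is still shut.
- **Objective:** the small brass objective stands at about (0.459, 0.387), within the detector's error of where it started, (0.462, 0.388).
- **Forces:** the largest reading reported at the end of a move was about 6.5 N at the wrist, against the 120 N limit.

No check failed. The tool tilted by about 1.7° at most, and it drifted up 4 mm while the fingers closed, still well on the bar.

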